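# Lock the bayonet cap on the ice crusher

## Task

Close the ice crusher: fit the red cap into the feed port on its sloping top, push it down against the spring as far as it goes, and give it a quarter turn clockwise so that it locks, springs up into its catch and stays locked when you let go. Leave the cups, the bottle and the roll of tape standing where they are.

Things in the scene. Friction and masses are not known exactly. Their poses are not given: they have to be found in the camera images.
- cap_mid (a point): centre of the grip bar of the loose red bayonet cap (about 0.18 kg), which stands upright on the table; 43 mm above its underside, on its axis. z: cap axis, up; x: along the bar. Bar 56 long (x), 14 thick (y), 40 tall. Under it a flange 92 across, 6 thick (20 to 26 mm below this point), then a neck 53 across. Same after half a turn.
- cap_lugs (a point): point on the cap's axis at mid height of its two lugs, 38.5 mm below cap_mid (axes as there). The lugs stand out of the neck at +x and -x, in line with the bar, under the yellow marks on the flange: 14 mm wide, 5 mm thick, ends 36 mm from the axis.
- port (a point): feed port of the fixed ice crusher: centre of the top face of its 92 mm collar, 205 mm up. z: port axis, outward, tilted 30 deg from vertical towards the robot; x: up the slope; y: level. Nothing of the crusher stands above this face. cap_mid's height along z: 41 mm with lugs resting on the lip, 39 in the gaps and just on the spring plate, 26 fully down, 32 when locked.
- port_gaps (a point): point on the port axis 3.5 mm below port, mid-height of the steel lip (7 mm thick, 60 mm hole). Axes as port: they do NOT show the gaps. The lip has two opposite gaps, 48 deg wide, lugs fit with 10 deg to spare each way; yellow marks on the rim beside them. Their line lies up to 0.4 rad either way from x about z, anew each time, rigidly set: look or feel for it.
- port_pocket (a point): point on the port axis 7 mm below port (axes as port): underside of the lip. With cap_mid at 26 to 29 mm over port, lugs pass under it clockwise seen from outside (negative about z). 90 deg past the gaps are 3 mm deep pockets, a stop about 5 deg beyond. Let go there, the spring lifts the cap 3 mm into the pockets: locked. Let go earlier it stays at 29 mm, unlocked.
- crusher_foot (a point): centre of the underside of the ice crusher, a fixed machine with blue base and white top, 220 mm (x) by 180 mm (y), at most 230 mm tall at the back; z up, x points away from its front. The port is 205 mm above this point.
- plate (a joint): travel (m) of the black spring plate in the port along the port axis: 0 free, its top 4 mm below the collar's face; about 0.013 with the cap fully down, 0.010 with lugs under the plain lip, 0.007 when locked. Spring 3 N at the start plus 0.55 N per mm: 10 N fully down.
- cup_a_mid (a point): clear plastic drinking cup, 100 mm tall, 78 mm across the rim, standing upright and empty; point on its axis 50 mm up. A bystander
- cup_b_mid (a point): clear plastic drinking cup, 100 mm tall, 78 mm across the rim, standing upright and empty; point on its axis 50 mm up. A bystander
- bottle_mid (a point): drinks bottle, 66 mm across, 200 mm tall, standing upright; point on its axis 100 mm up. A bystander
- tape_mid (a point): cream roll of tape lying flat, 90 mm across, 48 mm tall; point at its centre, 24 mm up. A bystander
There are look-alikes about, which are no part of the job. Of the things like the part that bears cap_mid, leave any that is purple; of the rest the larger one is meant.

How it is judged:
By the outcome, as a careful person would: the job done as asked, in the order asked, and still so for the second after the job is handed in, with the robot touching nothing.
It also fails if it takes over 72 s, if anything falls off the work surface, if the arm or the gripper's body presses on something with over 40 N, if the wrist force passes 120 N, or if a joint passes its speed limit or range.

## Robot

A 6-joint arm with a two-finger parallel gripper is mounted at the origin on the work surface. World frame = base frame: x ahead of the robot, y to its left, z up, the work surface at z = 0. Lengths are in m, angles in rad, forces in N, time in s.
With the tool pointing down it reaches from about 0.425 to 1.125 m from the base axis. Payload 14.9 kg.
Tool frame: the origin (TCP) lies midway between the tips of the shut fingers; the grasp point (between the pads) lies r.grasp_offset behind it (r.grasp_offset is the distance from the TCP to the grasp point, in m); z points along the fingers, y is the line along which they close (so a half turn about z gives the same grasp; the last joint's range is limited). The gripper opens to 91 mm and grips with 3 to 60 N. Pads are 32 mm wide; open, the fingers measure 118 mm over their backs; the gripper's body (76 mm by 178 mm) begins 60 mm behind the grasp point.
Start: joints at [-1.264, 0.379, 1.734, -0, 1.028, -0.033], TCP at [0.233, -0.66, 0.214] pointing down, gripper open.
Joint ranges: [-2.77, 2.77], [-0.74, 2.19], [0, 2.66], [-1.06, 4.2], [0.31, 2.87], [-3.08, 3.08]. Speed limits (rad/s): [1.89, 1.89, 2.39, 3.14, 3.14, 3.14].

## Interface

Orientations are given as a rotation vector (axis times angle).
In Python, from station import readout, cams, r, finder gives the robot as it stands.
- The arm moves only by the tool drive_tool, never from a script. Its argument "series" is text: rows parted by semicolons, each of 4 numbers parted by spaces: the shift along the tool's x, y, z normalised to -1 to 1, where 1 is 0.5 m, then the turn about the tool's z normalised to -1 to 1, where 1 is 90 degrees. A call has 1 to 12 rows; each row is the pose to reach, as a shift and turn from the pose commanded when the call began, along the tool's axes at that moment; what a row does not reach only later rows make up. A row lasts 1/8 s, in which the tool goes at most 62.5 mm and 10.7 degrees, less where a joint would pass 70% of its speed; a pose out of reach is approached as far as the arm can. A call with a number of a shift or a turn outside -1 to 1 is refused whole. A call with a gripper value outside its range is refused whole. "claw" is the closure, from 0 (fully open) to 1 (shut), set as the call begins (left out, the last holds). The fingers move at their own pace and stop on an object; "grip_force" is the grip in N (left out, the last holds). Time passes only in rows, so rows that repeat a pose let the fingers close. It gives the time, the measured TCP pose, the force, the opening and the grip force at its end, in the units of the state.
- readout.get_state(): the state, without advancing time (a new reading comes with each control period).
- cams.capture(name): name is "scene" or "top"; returns the picture (480x640x3 uint8, red, green, blue); there is no depth.
- cams.calibration(name): a dict with "camera_matrix" (3x3 intrinsics, pixels), "position" and "rotation" of the camera in the world. Camera axes: x right, y down, z forward; pixel columns grow to the right and rows downward; lengths in m; the calibration is good to about 2 mm. A picture is of the moment at which its call begins. calibration takes no time and is no camera call.
- r.close_job(): hands the job in; it is judged then, once.
Trained networks look in the newest picture that a camera, given by its name, has taken for a name from the list of things; names that differ only in an ending like _2 or _b are one class to them, and where a whole thing is asked for, a point or a joint stands for the part that bears it (a point fixed in the world has none). Each returns a list of dicts, best first, with "score" (0 to 1); they miss things now and then, are a little off and sometimes report something else, mostly with a low value. They report only what shows in the picture. A call takes as long as a camera call. They do not tell look-alikes from the thing itself.
- finder.regions_of(label, camera): "mask" (480x640 bool, what is visible of it) and "point" ([column, row] as shares, 0 to 1, of the picture: columns of its width, rows of its height, amid what is visible of it).
- finder.landmark_of(label, camera): "point" ([column, row] as shares, 0 to 1, of the picture: columns of its width, rows of its height: a listed point, or the origin of a listed thing).
The state is a dict: "t": time; "joint_pos": joint angles; "joint_vel": joint speeds; "effort": joint torques, N m; "tcp_pos": TCP position; "eef_rot": TCP orientation; "wrist_force": force on the tool from outside, world axes, zero at the start; "wrist_torque": the same for the moment, N m; "opening": finger opening in m; "gripper_force": force on a finger pad.
Only numpy, scipy, OpenCV 4.12 (cv2) and the standard library are available. Lean on these libraries where they do the work, as an engineer would, in place of code of your own. Each camera call takes 0.05 s, during which the arm holds its last target. There are 200 camera calls.

## Working session

There is one attempt and no reset: what is moved stays moved. The work goes in short steps, Python scripts to look and compute and a tool call to move; the robot and the scene stay as the last step left them, time stands still between calls to the robot, and variables do not carry over. Pictures are saved under pics/ and viewed, at most 10 in all, crops included, and the job is handed in when it is done.

Besides the shell and the picture viewer there is one more tool, called after "Call:" as name(argument=value, ...) on one line, values as JSON. drive_tool: Moves the arm, as the interface text tells. Its arguments: {"type":"object","properties":{"series":{"type":"string"},"claw":{"type":"number"},"grip_force":{"type":"number"}},"required":["series"]}

```bash
ls; mkdir -p pics; cat > h.py <<'E'
import numpy as np, cv2
from scipy.spatial.transform import Rotation as R
from station import readout, cams, r, finder
def rot(c):
    M=np.array(c["rotation"],float)
    return M if M.shape==(3,3) else R.from_rotvec(M).as_matrix()
def ray(cam,uv):
    c=cams.calibration(cam); K=np.array(c["camera_matrix"])
    d=rot(c)@np.linalg.inv(K)@np.array([uv[0],uv[1],1.]); return np.array(c["position"]),d/np.linalg.norm(d)
def onz(cam,uv,z):
    p,d=ray(cam,uv); return p+d*(z-p[2])/d[2]
def tri(r1,r2):
    (p,d),(q,e)=r1,r2
    A=np.stack([d,-e],1); s=np.linalg.lstsq(A,q-p,rcond=None)[0]
    a=p+d*s[0]; b=q+e*s[1]; return (a+b)/2,np.linalg.norm(a-b)
def proj(cam,P):
    c=cams.calibration(cam); K=np.array(c["camera_matrix"])
    v=K@(rot(c).T@(np.array(P)-np.array(c["position"]))); return v[:2]/v[2]
def save(n,im): cv2.imwrite("pics/"+n,im[:,:,::-1])
E
python3 - <<'E'
from h import *
for n in("scene","top"):
    save(n+"0.png",cams.capture(n)); c=cams.calibration(n); print(n,c)
    for l in("cap_mid","port","cup_a_mid","bottle_mid","tape_mid","crusher_foot","port_gaps"):
        print(l,[(round(d["score"],2),np.round(np.array(d["point"])*[640,480],1).tolist()) for d in finder.landmark_of(l,n)[:4]])
print(readout.get_state(),r.grasp_offset)
E
```

```text
pics
scene {'camera_matrix': array([[586.45763192,   0.        , 320.55723792],
       [  0.        , 586.45763192, 240.21545747],
       [  0.        ,   0.        ,   1.        ]]), 'position': array([ 1.04796138, -0.55236031,  0.70598849]), 'rotation': array([-2.13290313, -0.74947211,  0.37045561])}
cap_mid [(0.78, [374.5, 222.4]), (0.7, [309.6, 210.7]), (0.65, [440.2, 247.3])]
port []
cup_a_mid [(0.66, [375.0, 221.9]), (0.61, [278.6, 265.8])]
bottle_mid [(0.64, [401.1, 297.8])]
tape_mid [(0.65, [230.2, 252.4])]
crusher_foot []
port_gaps [(0.58, [191.0, 291.7])]
top {'camera_matrix': array([[551.77407798,   0.        , 311.77250047],
       [  0.        , 551.77407798, 246.40100295],
       [  0.        ,   0.        ,   1.        ]]), 'position': array([ 0.46514411, -0.00209492,  1.02017399]), 'rotation': array([-2.12089863,  2.18141775, -0.0911119 ])}
cap_mid [(0.95, [228.6, 329.6]), (0.77, [192.8, 182.6]), (0.63, [202.8, 259.6]), (0.16, [476.1, 229.8])]
port [(0.96, [478.2, 226.9])]
cup_a_mid [(0.95, [324.9, 277.8])]
bottle_mid [(0.81, [312.2, 147.6])]
tape_mid []
crusher_foot []
port_gaps [(0.58, [478.1, 229.0])]
{'t': 0.8, 'joint_pos': array([-1.26431783e+00,  3.78885369e-01,  1.73417208e+00,  4.15192863e-06,
        1.02848738e+00, -3.32964150e-02]), 'joint_vel': array([ 3.33037776e-04, -6.19871972e-04,  1.04051089e-03,  1.17801205e-03,
       -1.38409017e-04, -6.52601492e-05]), 'effort': array([-5.47879084e-03, -7.63652229e+01, -4.34719312e+01,  6.50757342e-02,
        3.91969190e-02, -4.00579836e-05]), 'tcp_pos': array([ 0.23330085, -0.66001484,  0.21395584]), 'eef_rot': array([3.09632001e+00, 5.31142300e-01, 1.57636626e-05]), 'wrist_force': array([-0.73562466, -0.02400788,  0.51489339]), 'wrist_torque': array([ 0.01950157, -0.02091   , -0.00796822]), 'gripper_force': 0.0, 'opening': 0.09071876568120138} 0.0188
```

View pics/scene0.png

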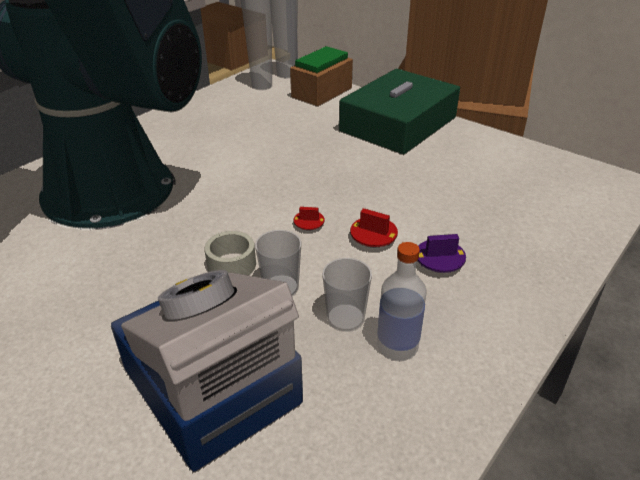

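View pics/top0.png

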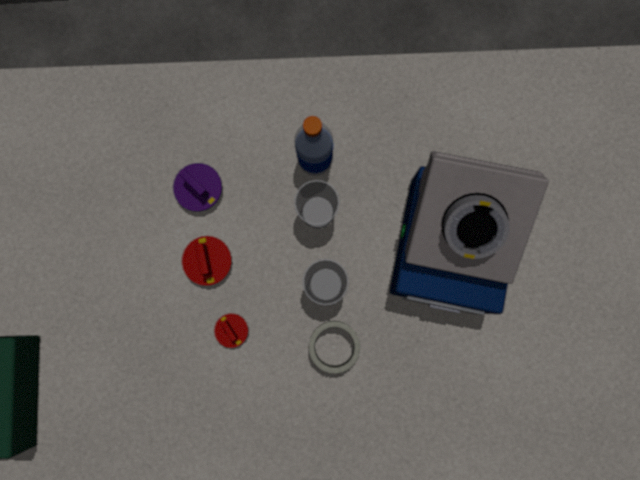

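The pictures show the large red cap at scene (374,225) and top (207,260), with a small red decoy and a purple one beside it. The crusher's collar is at scene (197,295) and top (476,226), with yellow gap marks at top (485,205) and (469,255).

```bash
python3 - <<'E'
from h import *
T=cams.capture("top"); S=cams.capture("scene")
def yel(im,x0,y0,x1,y1):
    h=cv2.cvtColor(im,cv2.COLOR_RGB2HSV); m=cv2.inRange(h,(20,110,80),(35,255,255)); z=np.zeros_like(m); z[y0:y1,x0:x1]=m[y0:y1,x0:x1]
    n,l,s,c=cv2.connectedComponentsWithStats(z); return [(c[i].round(1),s[i,4]) for i in range(1,n) if s[i,4]>3]
print("cap yel top",yel(T,175,230,240,292)); print("cap yel sc",yel(S,340,200,405,255))
print("port yel top",yel(T,430,180,520,270)); print("port yel sc",yel(S,150,260,245,330))
sc=[372.,222.]
for n in("top","scene"):
    for d in finder.landmark_of("cap_mid",n)[:4]: print(n,d["score"].round(2) if hasattr(d["score"],'round') else d["score"],np.array(d["point"])*[640,480])
    for l in("port","port_gaps","cap_lugs"):
        print(l,[(round(d["score"],2),np.round(np.array(d["point"])*[640,480],1).tolist()) for d in finder.landmark_of(l,n)[:4]])
print("cap tri",tri(ray("top",[202.8,259.6]),ray("scene",[374.5,222.4])))
print("port tri",tri(ray("top",[478.2,226.9]),ray("scene",[191+5,290])))
# bystander places
for l,uv,z in(("bottle",[312.2,147.6],.1),("cupA",[325,278],.05),("cupB",[317,205],.05),("tape",[333,346],.048),("small",[231,331],.03),("purp",[198,187],.03)):
    print(l,onz("top",uv,z).round(3))
for uv in([207,258],[435,155],[547,177],[513,282],[395,292],[502,312]): print(uv,onz("top",uv,.22).round(3),onz("top",uv,0).round(3))
big=cv2.resize(T[180:275,425:525],None,fx=5,fy=5,interpolation=cv2.INTER_CUBIC)
big2=cv2.resize(S[260:330,145:250],None,fx=5,fy=5,interpolation=cv2.INTER_CUBIC)
o=np.zeros((475+0,500+0,3),np.uint8);o[:475]=big
can=np.zeros((475,500,3),np.uint8); can[:350]=big2[:,:500]
save("port0.png",cv2.resize(np.hstack([np.clip(o*1.6,0,255).astype(np.uint8),can]),(800,380)))
E
```

```text
cap yel top [(array([201.9, 240.1]), np.int32(26)), (array([210.1, 280.4]), np.int32(18))]
cap yel sc [(array([356. , 224.1]), np.int32(9)), (array([391.5, 235. ]), np.int32(10))]
port yel top [(array([484.7, 202.8]), np.int32(41)), (array([469.1, 255.8]), np.int32(39))]
port yel sc [(array([180.5, 281.6]), np.int32(19)), (array([205., 287.]), np.int32(25))]
top 0.91 [203.072 258.384]
top 0.64 [227.712 330.   ]
top 0.63 [193.216 183.984]
port [(0.8, [476.0, 228.0])]
port_gaps [(0.9, [477.5, 230.0])]
cap_lugs [(0.95, [199.0, 188.4]), (0.79, [207.1, 259.3]), (0.72, [230.8, 329.8])]
scene 0.85 [375.296 221.904]
scene 0.85 [308.608 208.176]
scene 0.62 [441.088 242.784]
scene 0.34 [191.296 288.624]
port [(0.92, [190.2, 283.0])]
port_gaps [(0.59, [192.3, 289.6])]
cap_lugs [(0.97, [309.9, 222.0]), (0.85, [371.6, 235.8]), (0.63, [440.1, 260.1])]
cap tri (array([0.55713951, 0.2189793 , 0.03844584]), np.float64(0.0005394504388405078))
port tri (array([ 0.58021296, -0.22856865,  0.19991286]), np.float64(0.0035407962632518436))
bottle [0.739 0.016 0.1  ]
cupA [0.518 0.001 0.05 ]
cupB [0.648 0.011 0.05 ]
tape [ 0.399 -0.01   0.048]
small [0.429 0.171 0.03 ]
purp [0.692 0.229 0.03 ]
[207, 258] [0.542 0.172 0.22 ] [0.564 0.22  0.   ]
[435, 155] [ 0.685 -0.167  0.22 ] [ 0.746 -0.213  0.   ]
[547, 177] [ 0.647 -0.329  0.22 ] [ 0.697 -0.418  0.   ]
[513, 282] [ 0.495 -0.269  0.22 ] [ 0.503 -0.343  0.   ]
[395, 292] [ 0.485 -0.1    0.22 ] [ 0.491 -0.127  0.   ]
[502, 312] [ 0.453 -0.251  0.22 ] [ 0.449 -0.319  0.   ]
```

View pics/port0.png

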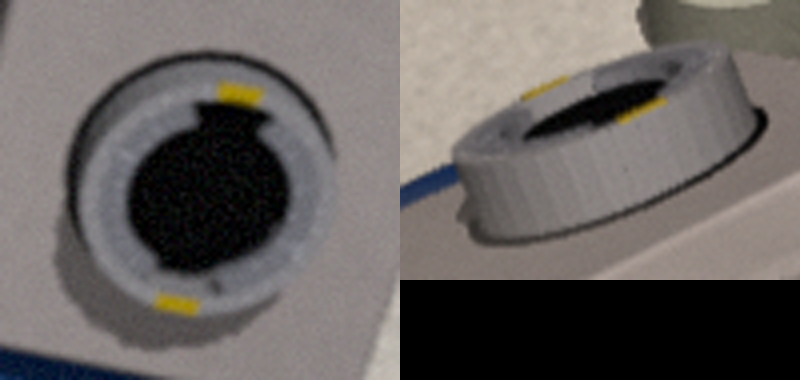

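```bash
python3 - <<'E'
from h import *
a=tri(ray("top",[484.7,202.8]),ray("scene",[205,287])); b=tri(ray("top",[469.1,255.8]),ray("scene",[180.5,281.6]))
print("marks",a,b,"mid",(a[0]+b[0])/2,np.linalg.norm(a[0]-b[0]))
c=tri(ray("top",[201.9,240.1]),ray("scene",[391.5,235])); d=tri(ray("top",[210.1,280.4]),ray("scene",[356,224.1]))
print("cap",c,d,(c[0]+d[0])/2,np.linalg.norm(c[0]-d[0]))
for yaw in(-.2,-.22,-.24):
    X=np.array([np.cos(yaw)*.866,np.sin(yaw)*.866,.5]);Y=np.array([-np.sin(yaw),np.cos(yaw),0]);Z=np.cross(X,Y)
    v=a[0]-b[0]; print(yaw,"gap angle",np.arctan2(v@Y,v@X),"off-plane",v@Z,Z)
v=c[0]-d[0];print("bar yaw",np.arctan2(v[1],v[0]))
s=readout.get_state();print(R.from_rotvec(s["eef_rot"]).as_matrix().round(3))
E
```

```text
marks (array([ 0.61036148, -0.23401886,  0.22633842]), np.float64(7.844489850824193e-05)) (array([ 0.53769894, -0.21840525,  0.18318176]), np.float64(0.00019183802430996458)) mid [ 0.57403021 -0.22621206  0.20476009] 0.08594257657566433
cap (array([0.59437328, 0.22386409, 0.02285896]), np.float64(0.0009000282679026163)) (array([0.52046928, 0.20948434, 0.02293603]), np.float64(4.9535550372123255e-05)) [0.55742128 0.21667422 0.02289749] 0.0752900042771111
-0.2 gap angle -0.01008353322394984 off-plane 0.00021563372509837003 [-0.49003329  0.09933467  0.866     ]
-0.22 gap angle 0.00721235294992042 off-plane 0.0002143999785104364 [-0.48794872  0.10911481  0.866     ]
-0.24 gap angle 0.024507520930961313 off-plane 0.00022802944381869472 [-0.48566899  0.11885131  0.866     ]
bar yaw 0.19217220952000907
[[ 0.943  0.333  0.   ]
 [ 0.333 -0.943  0.   ]
 [ 0.    -0.    -1.   ]]
```

Call:
drive_tool(series="0 1 -0.3 0;0 1 -0.3 0;0 1 -0.3 0;0 1 -0.3 0;0 1 -0.3 0;0 1 -0.3 0;0 1 -0.3 0;0 1 -0.3 0;0 1 -0.3 0;0 1 -0.3 0;0 1 -0.3 0;0 1 -0.3 0")

```text
t: 2.8
tcp_pos: [0.3681, -1.0382, 0.3478]
eef_rot: [-3.09, -0.53, 0.001]
wrist_force: [0.8, -1.9, -3.3]
opening: 0.0912
gripper_force: 0.0
```

Call:
drive_tool(series="0.834 -0.978 -0.1 -1;0.834 -0.978 -0.1 -1;0.834 -0.978 -0.1 -1;0.834 -0.978 -0.1 -1;0.834 -0.978 -0.1 -1;0.834 -0.978 -0.1 -1;0.834 -0.978 -0.1 -1;0.834 -0.978 -0.1 -1;0.834 -0.978 -0.1 -1;0.834 -0.978 -0.1 -1;0.834 -0.978 -0.1 -1;0.834 -0.978 -0.1 -1")

```text
t: 4.3
tcp_pos: [0.5981, -0.4304, 0.4219]
eef_rot: [1.802, 2.558, -0.012]
wrist_force: [0.1, -0.0, 0.3]
opening: 0.0912
gripper_force: 0.0
```

```bash
cat >> h.py <<'E'
def plan(target,yaw,p=None,y0=None):
    "row values for going to world TCP target with tool-x yaw"
    s=readout.get_state(); M=R.from_rotvec(s["eef_rot"]).as_matrix()
    p=s["tcp_pos"] if p is None else np.array(p)
    y0=np.arctan2(M[1,0],M[0,0]) if y0 is None else y0
    X=np.array([np.cos(y0),np.sin(y0),0]);Y=np.array([np.sin(y0),-np.cos(y0),0]);Z=np.array([0,0,-1.])
    d=np.array(target)-p; dy=(y0-yaw+np.pi)%(2*np.pi)-np.pi
    print("t",s["t"],"at",s["tcp_pos"].round(4),"yaw",round(np.arctan2(M[1,0],M[0,0]),4),"F",s["wrist_force"].round(1),"op",round(s["opening"],4),"q",s["joint_pos"].round(2))
    print("rows",(np.array([d@X,d@Y,d@Z])/.5).round(4),round(dy/(np.pi/2),4))
E
python3 -c "
from h import *
plan([.557,.217,.2],.192+np.pi)"
```

```text
t 4.3 at [ 0.5981 -0.4304  0.4219] yaw 1.9139 F [ 0.1 -0.   0.3] op 0.0912 q [-0.65  0.27  1.49 -0.01  1.36 -0.99]
rows [1.2471 0.3582 0.4438] -0.9038
```

Call:
drive_tool(series="0.95 0.25 0 -0.9;0.95 0.25 0 -0.9;0.95 0.25 0 -0.9;0.95 0.25 0 -0.9;0.95 0.25 0 -0.9;0.95 0.25 0 -0.9;0.95 0.25 0 -0.9;0.95 0.25 0 -0.9;0.95 0.25 0 -0.9")

```text
t: 5.42
tcp_pos: [0.5561, 0.0583, 0.4143]
eef_rot: [-0.293, 3.124, -0.022]
wrist_force: [0.1, -0.9, -0.1]
opening: 0.0912
gripper_force: 0.0
```

```bash
python3 -c "
from h import *
print(R.from_rotvec(readout.get_state()['eef_rot']).as_matrix().round(4))
plan([.557,.217,.12],.192+np.pi)"
```

```text
[[-0.9826 -0.1859  0.0051]
 [-0.1859  0.9825 -0.0134]
 [-0.0025 -0.0141 -0.9999]]
t 5.425 at [0.5561 0.0583 0.4143] yaw -2.9546 F [ 0.1 -0.9 -0.1] op 0.0912 q [ 0.07 -0.03  1.85 -0.01  1.32 -1.68]
rows [-0.0607  0.3115  0.5885] -0.0032
```

Call:
drive_tool(series="-0.061 0.312 0.588 0;-0.061 0.312 0.588 0;-0.061 0.312 0.588 0;-0.061 0.312 0.588 0;-0.061 0.312 0.588 0;-0.061 0.312 0.588 0;-0.061 0.312 0.588 0;-0.061 0.312 0.588 0")

```text
t: 6.42
tcp_pos: [0.5609, 0.2105, 0.1202]
eef_rot: [-0.285, 3.122, -0.021]
wrist_force: [-0.1, -0.4, -0.0]
opening: 0.0916
gripper_force: 0.0
```

```bash
python3 -c "
from h import *
print(R.from_rotvec(readout.get_state()['eef_rot']).as_matrix().round(4))
plan([.557,.2167,.0315],.192+np.pi)"
```

```text
[[-0.9835 -0.1808  0.0075]
 [-0.1809  0.9834 -0.0129]
 [-0.0051 -0.014  -0.9999]]
t 6.425 at [0.5609 0.2105 0.1202] yaw -2.9597 F [-0.1 -0.4 -0. ] op 0.0916 q [ 0.33  0.35  1.98 -0.02  0.81 -1.41]
rows [0.0054 0.0136 0.1774] -0.0064
```

Call:
drive_tool(series="0.0054 0.0136 0.06 -0.0064;0.0054 0.0136 0.178 -0.0064;0.0054 0.0136 0.178 -0.0064;0.0054 0.0136 0.178 -0.0064")

```text
t: 6.92
tcp_pos: [0.5575, 0.2161, 0.0317]
eef_rot: [-0.301, 3.121, -0.021]
wrist_force: [0.7, 0.1, -0.0]
opening: 0.0912
gripper_force: 0.0
```

Call:
drive_tool(series="0 0 0 0;0 0 0 0;0 0 0 0;0 0 0 0", claw=1, grip_force=12)

```text
t: 7.42
tcp_pos: [0.5561, 0.2161, 0.0293]
eef_rot: [-0.302, 3.123, -0.022]
wrist_force: [-0.4, 0.6, 0.2]
opening: 0.0539
gripper_force: 0.0
```

```bash
python3 -c "
from h import *
plan([.557,.2167,.40],-.22+np.pi)
a=cams.capture('scene');b=cams.capture('top')
save('grasp.png',np.hstack([cv2.resize(a[150:300,300:500],(400,300)),cv2.resize(b[170:350,120:360],(400,300))]))"
```

```text
t 7.425 at [0.5561 0.2161 0.0293] yaw -2.9487 F [-0.4  0.6  0.2] op 0.0539 q [ 0.34  0.5   1.99 -0.02  0.65 -1.41]
rows [-0.002   0.0008 -0.7414] 0.2628
```

View pics/grasp.png

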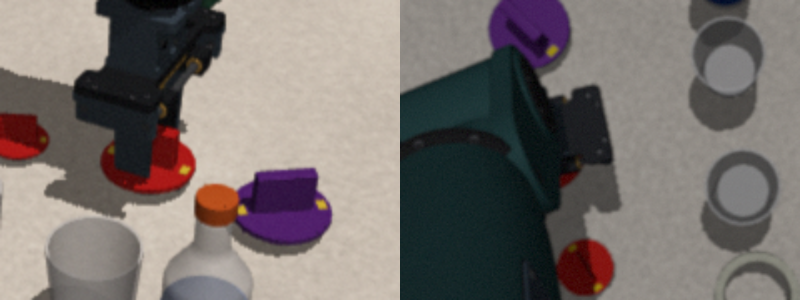

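The picture shows the fingers either side of the large red cap's bar (left crop, about 145,150), still closing, with the purple cap and cups clear.

Call:
drive_tool(series="0 0 -0.006 0;0 0 -0.006 0;0 0 -0.006 0;0 0 -0.006 0;0 0 -0.006 0;0 0 -0.006 0")

```text
t: 8.28
tcp_pos: [0.5561, 0.2163, 0.0321]
eef_rot: [-0.302, 3.123, -0.022]
wrist_force: [-1.1, 2.9, 2.7]
opening: 0.0139
gripper_force: 12.0
```

Call:
drive_tool(series="0 0 -0.12 0;0 0 -0.24 0;0 0 -0.36 0;0 0 -0.48 0;0 0 -0.6 0.1;0 0 -0.72 0.2;0 0 -0.72 0.26")

```text
t: 9.15
tcp_pos: [0.5557, 0.2214, 0.3971]
eef_rot: [0.343, 3.11, -0.016]
wrist_force: [-0.1, 0.0, -2.4]
opening: 0.0137
gripper_force: 12.0
```

```bash
python3 -c "
from h import *
print(readout.get_state()['gripper_force'])
X=np.array([np.cos(-.22)*.866,np.sin(-.22)*.866,.5]);Y=np.array([np.sin(.22),np.cos(.22),0]);Z=np.cross(X,Y);P=np.array([.574,-.2262,.2047])
print('mid at41',P+Z*.041)
plan([.545,-.22,.40],-.22+np.pi)"
```

```text
11.998633593320847
mid at41 [ 0.5539941  -0.22172629  0.240206  ]
t 9.15 at [0.5557 0.2214 0.3971] yaw 2.9219 F [-0.1  0.  -2.4] op 0.0137 q [ 0.35  0.05  1.8  -0.02  1.29 -1.  ]
rows [-0.1716 -0.8662 -0.0058] 0.0002
```

Call:
drive_tool(series="-0.21 -0.87 0 0;-0.21 -0.87 0 0;-0.21 -0.87 0 0;-0.21 -0.87 0 0;-0.21 -0.87 0 0;-0.21 -0.87 0 0;-0.21 -0.87 0 0;-0.21 -0.87 0 0;-0.21 -0.87 0 0;-0.21 -0.87 0.1 0")

```text
t: 10.4
tcp_pos: [0.5657, -0.2265, 0.3509]
eef_rot: [0.335, 3.111, -0.023]
wrist_force: [0.6, -0.4, -2.3]
opening: 0.0139
gripper_force: 12.0
```

```bash
cat >> h.py <<'E'
yawc=-.22
X=np.array([np.cos(yawc)*.866,np.sin(yawc)*.866,.5]);Y=np.array([-np.sin(yawc),np.cos(yawc),0]);Z=np.cross(X,Y);P=np.array([.574,-.2262,.2047])
def rows(pts,off=.0188,yaw=yawc+np.pi):
    "pts: (x',y',z') in mm of pivot in port frame -> exact rows in tool frame from current measured pose"
    s=readout.get_state(); M=R.from_rotvec(s["eef_rot"]).as_matrix(); p=s["tcp_pos"]
    y0=np.arctan2(M[1,0],M[0,0]); g=p+[0,0,off]-P
    print("t",round(s["t"],2),"tcp",p.round(4),"port-frame grasp",(np.array([g@X,g@Y,g@Z])*1e3).round(1),"yaw",round(y0,3),"F",s["wrist_force"].round(1),"T",s["wrist_torque"].round(2),"op",round(s["opening"],4))
    for a in pts:
        t=P+(a[0]*X+a[1]*Y+a[2]*Z)*1e-3-[0,0,off]
        yw=a[3] if len(a)>3 else yaw
        print(a,(M.T@(t-p)/.5).round(3),round(((y0-yw+np.pi)%(2*np.pi)-np.pi)/(np.pi/2),3))
E
python3 -c "
from h import *
rows([(34,0,75)]+[(41-1-(36*np.cos(a)-49*np.sin(a)),0,36*np.sin(a)+49*np.cos(a)-2) for a in np.radians([30,25,20,15,10,5,0])])
b=cams.capture('scene');a=cams.capture('top')
save('above.png',np.hstack([cv2.resize(b[150:390,50:370],(400,300)),cv2.resize(a[130:310,360:600],(400,300))]))"
```

```text
t 10.4 tcp [ 0.5657 -0.2265  0.3509] port-frame grasp [ 75.5  -2.1 146.9] yaw 2.927 F [ 0.6 -0.4 -2.3] T [ 0.14 -0.12 -0.04] op 0.0139
(34, 0, 75) [0.002 0.006 0.166] 0.003
(np.float64(33.32308546376021), 0, np.float64(58.43524478543749)) [-0.013  0.007  0.196] 0.003
(np.float64(28.081214491974876), 0, np.float64(57.623338987461025)) [-0.004  0.007  0.202] 0.003
(np.float64(22.930052674665063), 0, np.float64(56.357663578233584)) [0.003 0.007 0.209] 0.003
(np.float64(17.908803463617055), 0, np.float64(54.64785111185509)) [0.01  0.007 0.217] 0.003
(np.float64(13.055681597240095), 0, np.float64(52.506914293607686)) [0.017 0.007 0.226] 0.003
(np.float64(8.407622263332414), 0, np.float64(49.951146945411224)) [0.022 0.007 0.235] 0.003
(np.float64(4.0), 0, np.float64(47.0)) [0.027 0.008 0.244] 0.003
```

View pics/above.png

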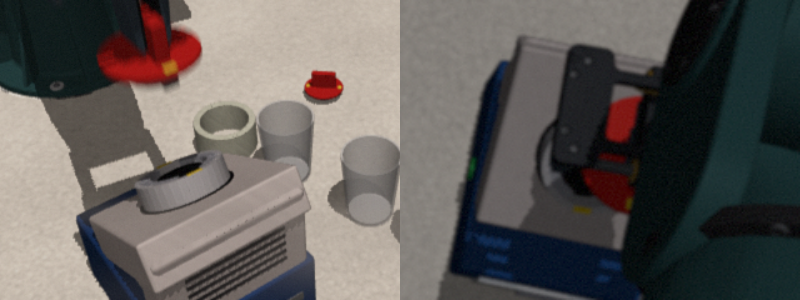

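The cap is held nearly level above the port (left crop, flange about 150,60), slightly blurred by motion; the bystanders are untouched.

Call:
drive_tool(series="0.002 0.006 0.1 0;0.002 0.006 0.166 0;-0.013 0.007 0.196 0;-0.013 0.007 0.196 0;-0.004 0.007 0.202 0;0.003 0.007 0.209 0;0.01 0.007 0.217 0")

```text
t: 11.38
tcp_pos: [0.5609, -0.2243, 0.2406]
eef_rot: [0.337, 3.114, -0.021]
wrist_force: [1.4, 0.9, 1.7]
opening: 0.0139
gripper_force: 12.0
```

```bash
python3 -c "
from h import *
rows([(17.9,0,54.6),(13,0,52.5),(8.4,0,50),(4,0,47),(0,0,47)])
b=cams.capture('scene')
save('tilt1.png',cv2.resize(b[200:350,120:320],(800,600)))"
```

```text
t 11.38 tcp [ 0.5609 -0.2243  0.2406] port-frame grasp [15.9 -1.  54. ] yaw 2.926 F [1.4 0.9 1.7] T [ 0.12 -0.62  0.07] op 0.0139
(17.9, 0, 54.6) [-0.003  0.002 -0.003] 0.003
(13, 0, 52.5) [0.004 0.002 0.005] 0.003
(8.4, 0, 50) [0.009 0.002 0.014] 0.003
(4, 0, 47) [0.014 0.002 0.024] 0.003
(0, 0, 47) [0.021 0.002 0.028] 0.003
```

View pics/tilt1.png

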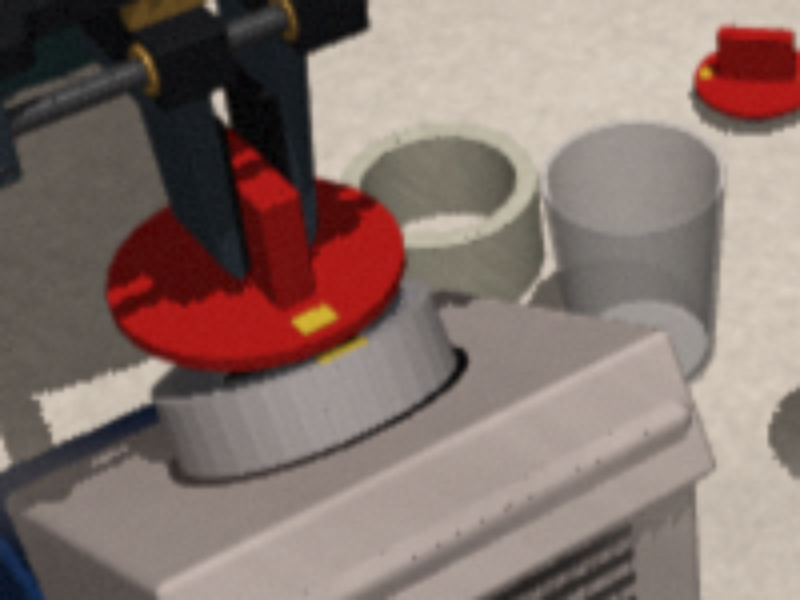

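The cap (left, about 260,280) is tilting as intended, with its upslope mark at (315,320) over the rim mark at (345,350).

Call:
drive_tool(series="0.004 0.002 0.005 0;0.009 0.002 0.014 0;0.014 0.002 0.024 0;0.021 0.002 0.028 0;0.021 0.002 0.028 0;0.021 0.002 0.028 0")

```text
t: 12.18
tcp_pos: [0.5501, -0.2209, 0.2255]
eef_rot: [0.337, 3.117, -0.02]
wrist_force: [-2.7, -0.7, 8.5]
opening: 0.0137
gripper_force: 12.0
```

```bash
python3 -c "
from h import *
rows([(0,0,47),(0,0,44),(0,0,40),(0,0,36),(0,0,32),(-2,0,47),(-4,0,47)])
b=cams.capture('scene')
save('tilt2.png',cv2.resize(b[200:350,120:320],(800,600)))"
```

```text
t 12.18 tcp [ 0.5501 -0.2209  0.2255] port-frame grasp [-1.4 -0.1 46.5] yaw 2.926 F [-2.7 -0.7  8.5] T [-0.26  0.38 -0.04] op 0.0137
(0, 0, 47) [-0.002  0.    -0.002] 0.003
(0, 0, 44) [-0.005  0.     0.003] 0.003
(0, 0, 40) [-0.009  0.     0.01 ] 0.003
(0, 0, 36) [-0.013  0.     0.017] 0.003
(0, 0, 32) [-0.017  0.     0.024] 0.003
(-2, 0, 47) [ 0.001  0.    -0.   ] 0.003
(-4, 0, 47) [0.005 0.    0.002] 0.003
```

View pics/tilt2.png

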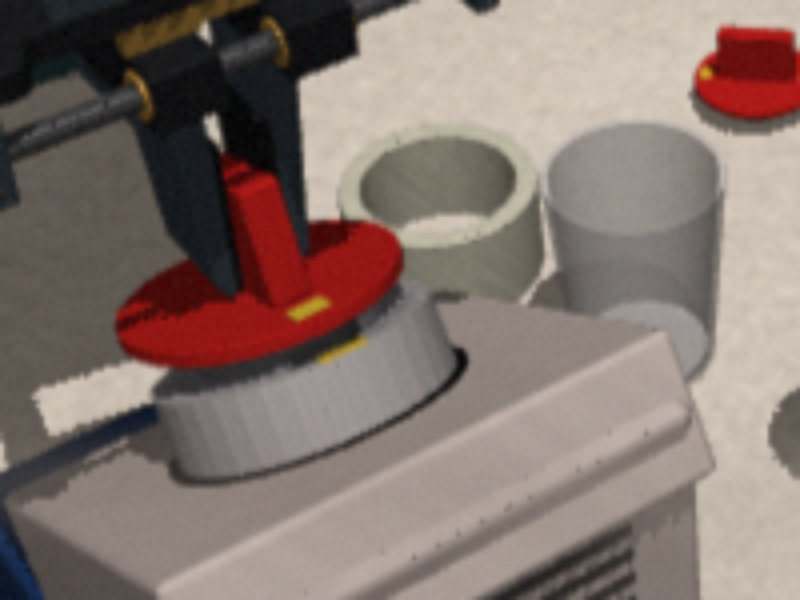

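The cap now lies nearly parallel to the collar, neck in the hole (flange about 260,290), with the marks in line. Pressing along the port axis next.

Call:
drive_tool(series="-0.005 0 0.003 0;-0.009 0 0.01 0;-0.013 0 0.017 0;-0.013 0 0.017 0", grip_force=25)

```text
t: 12.72
tcp_pos: [0.5574, -0.2223, 0.2202]
eef_rot: [0.337, 3.116, -0.02]
wrist_force: [-15.4, 10.4, 45.6]
opening: 0.0137
gripper_force: 45.6
```

```bash
python3 -c "
from h import *
rows([(0,0,36),(0,0,34),(0,0,32),(0,0,30)])"
```

```text
t 12.72 tcp [ 0.5574 -0.2223  0.2202] port-frame grasp [ 2.4  0.2 38.2] yaw 2.926 F [-15.4  10.4  45.6] T [ 1.35  3.04 -0.21] op 0.0137
(0, 0, 36) [ 0.002 -0.     0.006] 0.003
(0, 0, 34) [ 0.   -0.    0.01] 0.003
(0, 0, 32) [-0.002 -0.     0.013] 0.003
(0, 0, 30) [-0.004 -0.     0.017] 0.003
```

```bash
cat >> h.py <<'E'
from scipy.optimize import least_squares
def capfit(verbose=True):
    S=cams.capture("scene"); h=cv2.cvtColor(S,cv2.COLOR_RGB2HSV)
    roi=np.zeros(S.shape[:2],np.uint8); roi[215:310,130:240]=1
    red=((cv2.inRange(h,(0,150,50),(8,255,255))|cv2.inRange(h,(172,150,50),(180,255,255)))*roi)>0
    ye=(cv2.inRange(h,(20,110,80),(35,255,255))*roi)>0
    full=red|ye
    n,l,s,c=cv2.connectedComponentsWithStats(red.astype(np.uint8)); k=1+np.argmax(s[1:,4]); red=l==k
    xs,ys=np.where(red.any(0))[0],[]
    low=np.array([[u,np.where(red[:,u])[0].max()+.5] for u in xs[3:-3]],float)
    n,l,s,c=cv2.connectedComponentsWithStats(ye.astype(np.uint8)); yl=[(c[i].round(1),int(s[i,4])) for i in range(1,n) if s[i,4]>4]
    th=np.linspace(0,2*np.pi,181)
    cal=cams.calibration("scene");K=np.array(cal["camera_matrix"]);Rm=rot(cal);cp=np.array(cal["position"])
    def pr(Q): v=(K@(Rm.T@(Q-cp).T)).T; return v[:,:2]/v[:,2:]
    def curve(p):
        a,b=p[2],p[3]
        X2=X*np.cos(a)+Z*np.sin(a); Z0=-X*np.sin(a)+Z*np.cos(a); Y2=Y*np.cos(b)+Z0*np.sin(b); Z2=np.cross(X2,Y2)
        c=P+X*p[0]+Z*p[1]+Y*p[4]
        q=pr(c-Z2*.026+.046*(np.outer(np.cos(th),X2)+np.outer(np.sin(th),Y2)))
        hull=cv2.convexHull(q.astype(np.float32))[:,0]; return q
    def res(p):
        q=curve(p); o=[]
        for u,v in low:
            i=np.where((q[:-1,0]-u)*(q[1:,0]-u)<=0)[0]
            if len(i)==0: o.append(3.); continue
            w=[q[j,1]+(u-q[j,0])/(q[j+1,0]-q[j,0]+1e-9)*(q[j+1,1]-q[j,1]) for j in i]; o.append(max(w)-v)
        return np.array(list(np.clip(o,-4,4))+[p[0]*200,p[2]*5,p[3]*5,p[4]*500])
    f=least_squares(res,[0,.035,0.,0.,0.],x_scale=[.002,.002,.05,.05,.002],diff_step=1e-2,loss="soft_l1")
    print("cap fit x' h y' mm",(f.x[[0,1,4]]*1e3).round(1),"tilt err deg",np.degrees(f.x[2:4]).round(1),"rms",np.sqrt(np.mean(f.fun[:-4]**2)).round(2),"yellow",yl)
    for hh in(41,39,33,29,26): print(hh,pr((P+Z*(hh-20)*1e-3+X*.0376)[None]).round(1)[0],end=" ")
    print()
    return S
E
python3 - <<'E'
from h import *
S=capfit()
# same fit check: previous picture not stored raw
E
```

```text
cap fit x' h y' mm [ 1.  36.1  0.2] tilt err deg [-13.7   0.8] rms 0.44 yellow [(array([199.3, 281.9]), 27), (array([205.5, 287.2]), 15)]
41 [196.9 271.1] 39 [197.5 272.6] 33 [199.3 277.1] 29 [200.4 280.1] 26 [201.3 282.3]
```

Call:
drive_tool(series="0.005 0 -0.03 0;0.02 0 -0.08 0;0.02 0 -0.2 0;0.02 0 -0.24 0", grip_force=12)

```text
t: 13.28
tcp_pos: [0.5469, -0.2188, 0.3397]
eef_rot: [0.337, 3.114, -0.021]
wrist_force: [-0.4, 0.7, -1.6]
opening: 0.0136
gripper_force: 19.9
```

```bash
python3 -c "
from h import *
print(readout.get_state()['gripper_force'])
plan([.47,-.50,.33],-.22+np.pi)
plan([.47,-.50,.05],-.22+np.pi)"
```

```text
19.93136840639636
t 13.275 at [ 0.5469 -0.2188  0.3397] yaw 2.9262 F [-0.4  0.7 -1.6] op 0.0136 q [-0.42  0.07  1.88 -0.01  1.18 -1.77]
rows [ 0.0301 -0.5823  0.0194] 0.0029
t 13.275 at [ 0.5469 -0.2188  0.3397] yaw 2.9262 F [-0.4  0.7 -1.6] op 0.0136 q [-0.42  0.07  1.88 -0.01  1.18 -1.77]
rows [ 0.0301 -0.5823  0.5794] 0.0029
```

Call:
drive_tool(series="0.03 -0.582 0 0;0.03 -0.582 0 0;0.03 -0.582 0 0;0.03 -0.582 0 0;0.03 -0.582 0.05 0;0.03 -0.582 0.3 0;0.03 -0.582 0.4 0;0.03 -0.582 0.5 0;0.03 -0.582 0.58 0;0.03 -0.582 0.58 0")

```text
t: 14.52
tcp_pos: [0.4686, -0.5009, 0.0454]
eef_rot: [0.338, 3.123, -0.012]
wrist_force: [-0.4, -0.4, -1.0]
opening: 0.0136
gripper_force: 18.7
```

Call:
drive_tool(series="0 0 0.02 0;0 0 0.03 0;0 0 0.04 0;0 0 0.046 0", grip_force=5)

```text
t: 15.02
tcp_pos: [0.4726, -0.5051, 0.0292]
eef_rot: [0.337, 3.114, -0.024]
wrist_force: [6.6, 2.8, 9.8]
opening: 0.0139
gripper_force: 7.5
```

Call:
drive_tool(series="0 0 0 0;0 0 0 0;0 0 0 0;0 0 -0.012 0;0 0 -0.012 0", claw=0.5)

```text
t: 15.65
tcp_pos: [0.4713, -0.5042, 0.0341]
eef_rot: [0.337, 3.116, -0.021]
wrist_force: [0.4, -0.5, 0.1]
opening: 0.0457
gripper_force: 0.0
```

```bash
python3 - <<'E'
from h import *
plan([.47,-.5,.0352],-.22+np.pi)
T=cams.capture('top');S=cams.capture('scene')
print([(round(d["score"],2),np.round(np.array(d["point"])*[640,480],1).tolist()) for d in finder.landmark_of('cap_mid','top')[:5]])
print("TCP pix",proj('top',readout.get_state()['tcp_pos']),proj('scene',readout.get_state()['tcp_pos']))
save('regrip.png',np.hstack([cv2.resize(T[180:420,480:640],(400,600)),cv2.resize(S[200:480,0:190],(400,600))]))
E
```

```text
t 15.65 at [ 0.4713 -0.5042  0.0341] yaw 2.9261 F [ 0.4 -0.5  0.1] op 0.0457 q [-0.85  0.59  1.81 -0.01  0.73 -2.2 ]
rows [ 0.0044  0.0076 -0.0022] 0.0029
[(0.98, [227.5, 327.7]), (0.61, [191.9, 183.3])]
TCP pix [613.3315448  296.89651576] [-13.9349245  469.12184169]
```

```bash
python3 - <<'E'
from h import *
T=cams.capture('top'); h=cv2.cvtColor(T,cv2.COLOR_RGB2HSV)
m=(cv2.inRange(h,(0,140,40),(8,255,255))|cv2.inRange(h,(172,140,40),(180,255,255))); m[:,:560]=0
y,x=np.where(m>0); print(len(x),x.min(),x.max(),y.min(),y.max())
pts=np.stack([x,y],1).astype(np.int32); hull=cv2.convexHull(pts)[:,0]
print([onz('top',q,.023).round(3)[:2].tolist() for q in hull[::2]])
ye=cv2.inRange(h,(20,110,80),(35,255,255)); ye[:,:560]=0; y,x=np.where(ye>0); print(len(x), onz('top',[x.mean(),y.mean()],.023) if len(x) else 0)
E
```

```text
101 586 636 266 314
[[0.484, -0.55], [0.441, -0.494], [0.488, -0.463], [0.501, -0.465], [0.526, -0.517], [0.524, -0.524]]
0 0
```

Call:
drive_tool(series="-0.018 -0.005 -0.003 0;-0.018 -0.005 -0.003 0")

```text
t: 16.1
tcp_pos: [0.4802, -0.5088, 0.0352]
eef_rot: [0.337, 3.116, -0.021]
wrist_force: [0.6, -0.2, -0.4]
opening: 0.0456
gripper_force: 0.0
```

Call:
drive_tool(series="0 0 0 0;0 0 0 0;0 0 0 0;0 0 0 0;0 0 0 0", claw=1, grip_force=12)

```text
t: 16.73
tcp_pos: [0.4792, -0.5081, 0.035]
eef_rot: [0.337, 3.117, -0.02]
wrist_force: [0.4, 1.0, 1.2]
opening: 0.0139
gripper_force: 12.0
```

Call:
drive_tool(series="0 0 -0.1 0;0 0 -0.22 0;0 0 -0.34 0;0 0 -0.46 0;0 0 -0.58 0;0 0 -0.62 0")

```text
t: 17.48
tcp_pos: [0.4784, -0.5048, 0.3492]
eef_rot: [0.337, 3.113, -0.026]
wrist_force: [0.4, 0.2, -1.6]
opening: 0.0136
gripper_force: 12.0
```

```bash
python3 -c "
from h import *
rows([(-8,33,90),(-8,33,70),(-8,33,55)])"
```

```text
t 17.48 tcp [ 0.4784 -0.5048  0.3492] port-frame grasp [  53.5 -292.8  157.7] yaw 2.926 F [ 0.4  0.2 -1.6] T [ 0.14 -0.15  0.02] op 0.0136
(-8, 33, 90) [0.038 0.654 0.168] 0.003
(-8, 33, 70) [0.018 0.655 0.203] 0.003
(-8, 33, 55) [0.004 0.655 0.229] 0.003
```

```bash
python3 -c "
from h import *
rows([(20,-30,85),(20,-30,64),(9,-30,60),(-1.5,-30,56.5),(-11,-30,52.5),(-11,-30,51.5)])"
```

```text
t 17.48 tcp [ 0.4784 -0.5048  0.3492] port-frame grasp [  53.5 -292.8  157.7] yaw 2.926 F [ 0.4  0.2 -1.6] T [ 0.14 -0.15  0.02] op 0.0136
(20, -30, 85) [-0.015  0.528  0.152] 0.003
(20, -30, 64) [-0.036  0.528  0.188] 0.003
(9, -30, 60) [-0.02   0.529  0.206] 0.003
(-1.5, -30, 56.5) [-0.006  0.529  0.222] 0.003
(-11, -30, 52.5) [0.007 0.529 0.239] 0.003
(-11, -30, 51.5) [0.006 0.529 0.24 ] 0.003
```

Call:
drive_tool(series="-0.015 0.528 0 0;-0.015 0.528 0 0;-0.015 0.528 0 0;-0.015 0.528 0 0;-0.015 0.528 0 0;-0.015 0.528 0.152 0;-0.015 0.528 0.152 0;-0.036 0.528 0.188 0;-0.036 0.528 0.188 0", grip_force=8)

```text
t: 18.6
tcp_pos: [0.5529, -0.252, 0.2477]
eef_rot: [0.338, 3.117, -0.02]
wrist_force: [0.2, 0.4, -0.9]
opening: 0.0142
gripper_force: 8.0
```

```bash
python3 -c "
from h import *
rows([(20,-30,62),(9,-30,60),(-1.5,-30,56.5),(-11,-30,52.5),(-11,-30,51.5)]);capfit()"
```

```text
t 18.6 tcp [ 0.5529 -0.252   0.2477] port-frame grasp [ 18.  -29.7  61. ] yaw 2.926 F [ 0.2  0.4 -0.9] T [ 0.1  -0.13 -0.02] op 0.0142
(20, -30, 62) [-0.003 -0.001 -0.004] 0.003
(9, -30, 60) [ 0.015 -0.     0.011] 0.003
(-1.5, -30, 56.5) [ 0.029 -0.     0.027] 0.003
(-11, -30, 52.5) [0.042 0.    0.043] 0.003
(-11, -30, 51.5) [0.041 0.    0.045] 0.003
cap fit x' h y' mm [-1.1 37.1 -3.1] tilt err deg [ 3.7 10. ] rms 2.05 yellow [(array([174.3, 283.8]), 36), (array([205.1, 286.9]), 27)]
41 [196.9 271.1] 39 [197.5 272.6] 33 [199.3 277.1] 29 [200.4 280.1] 26 [201.3 282.3]
```

Call:
drive_tool(series="0.006 0 0.006 0;0.015 0 0.012 0;0.022 0 0.02 0;0.029 0 0.028 0;0.036 0 0.036 0;0.042 0 0.044 0;0.042 0 0.045 0;0.042 0 0.045 0")

```text
t: 19.65
tcp_pos: [0.5314, -0.247, 0.225]
eef_rot: [0.337, 3.118, -0.02]
wrist_force: [-5.8, 0.5, 2.3]
opening: 0.0138
gripper_force: 8.0
```

```bash
python3 -c "
from h import *
rows([(-11,-30,50)])
S=cams.capture('scene');T=cams.capture('top')
save('flat.png',np.hstack([cv2.resize(S[200:350,100:250],(500,500)),cv2.resize(T[150:290,430:530],(300,500))]))"
```

```text
t 19.65 tcp [ 0.5314 -0.247   0.225 ] port-frame grasp [-12.5 -29.6  52.4] yaw 2.926 F [-5.8  0.5  2.3] T [ 0.05  0.8  -0.1 ] op 0.0138
(-11, -30, 50) [-0.005 -0.001  0.003] 0.003
```

View pics/flat.png

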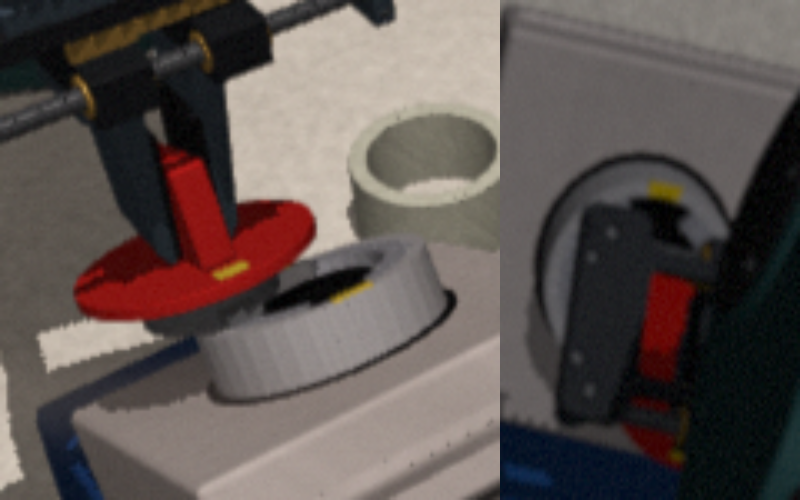

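The cap lies on the collar off to the near side (left crop, flange about 195,260), its plane close to that of the collar; the grip bar leans with it.

```bash
python3 - <<'E'
s=open('h.py').read()
s=s.replace('def capfit(verbose=True):','def capfit(x0=0.,y0=0.,h0=.035):').replace('roi[215:310,130:240]=1','roi[215:320,110:240]=1')
s=s.replace('[p[0]*200,p[2]*5,p[3]*5,p[4]*500]','[(p[0]-x0)*200,p[2]*5,p[3]*8,(p[4]-y0)*500]').replace('[0,.035,0.,0.,0.]','[x0,h0,0.,0.,y0]')
open('h.py','w').write(s)
E
python3 -c "
from h import *
capfit(-.012,-.030,.042)"
```

```text
cap fit x' h y' mm [-14.2  48.7 -31.6] tilt err deg [-13.3  -1. ] rms 0.33 yellow [(array([168.9, 280.8]), 19), (array([205.1, 286.9]), 27)]
41 [196.9 271.1] 39 [197.5 272.6] 33 [199.3 277.1] 29 [200.4 280.1] 26 [201.3 282.3]
```

Call:
drive_tool(series="-0.002 0 0.004 0;-0.004 0 0.008 0;-0.004 0 0.008 0", grip_force=6)

```text
t: 20.18
tcp_pos: [0.533, -0.2474, 0.2212]
eef_rot: [0.337, 3.119, -0.02]
wrist_force: [-10.1, 0.4, 7.8]
opening: 0.014
gripper_force: 14.0
```

```bash
python3 -c "
from h import *
capfit(-.012,-.030,.042)
rows([(-11,-30,58),(0,0,62),(0,0,53),(0,0,50)])"
```

```text
cap fit x' h y' mm [-14.2  47.6 -31.8] tilt err deg [-9.  -0.2] rms 0.35 yellow [(array([168.5, 280.4]), 17), (array([205.1, 286.9]), 27)]
41 [196.9 271.1] 39 [197.5 272.6] 33 [199.3 277.1] 29 [200.4 280.1] 26 [201.3 282.3] 
t 20.23 tcp [ 0.533  -0.2474  0.2211] port-frame grasp [-13.  -29.6  48.2] yaw 2.926 F [-9.8  0.9  7.9] T [ 0.13  1.64 -0.08] op 0.0141
(-11, -30, 58) [ 0.006 -0.001 -0.019] 0.003
(0, 0, 62) [-0.009  0.059 -0.038] 0.003
(0, 0, 53) [-0.018  0.059 -0.022] 0.003
(0, 0, 50) [-0.021  0.059 -0.017] 0.003
```

Call:
drive_tool(series="0.006 -0.001 -0.019 0;-0.01 0.03 -0.035 0;-0.023 0.063 -0.043 0;-0.023 0.063 -0.043 0;-0.023 0.063 -0.043 0", grip_force=12)

```text
t: 20.85
tcp_pos: [0.5518, -0.2186, 0.2422]
eef_rot: [0.336, 3.117, -0.02]
wrist_force: [0.4, -0.2, -2.0]
opening: 0.0139
gripper_force: 19.7
```

```bash
python3 -c "
from h import *
capfit(.007,0,.058)
rows([(8,2,60),(8,2,55),(8,2,50),(8,2,46),(8,2,44)])"
```

```text
cap fit x' h y' mm [ 6.7 59.4 -0.2] tilt err deg [-8.2 -0.5] rms 0.32 yellow [(array([194.5, 261.3]), 15), (array([205.1, 286.9]), 27)]
41 [196.9 271.1] 39 [197.5 272.6] 33 [199.3 277.1] 29 [200.4 280.1] 26 [201.3 282.3] 
t 20.9 tcp [ 0.5516 -0.2188  0.2422] port-frame grasp [ 7.8  2.3 60.4] yaw 2.926 F [ 0.7  0.1 -1.6] T [ 0.11 -0.12 -0.03] op 0.0138
(8, 2, 60) [-0.001 -0.001  0.001] 0.003
(8, 2, 55) [-0.006 -0.001  0.009] 0.003
(8, 2, 50) [-0.011 -0.     0.018] 0.003
(8, 2, 46) [-0.015 -0.     0.025] 0.003
(8, 2, 44) [-0.017 -0.     0.028] 0.003
```

Call:
drive_tool(series="-0.006 0 0.009 0;-0.011 0 0.018 0;-0.015 0 0.025 0;-0.017 0 0.028 0;-0.017 0 0.028 0")

```text
t: 21.52
tcp_pos: [0.56, -0.221, 0.2284]
eef_rot: [0.337, 3.117, -0.02]
wrist_force: [-0.6, 0.1, -1.5]
opening: 0.0138
gripper_force: 19.7
```

```bash
python3 -c "
from h import *
capfit(.007,0,.043)
rows([(8,2,44),(8,2,42),(6,2,42),(4,2,42)])"
```

```text
cap fit x' h y' mm [ 7.5 42.9  0.3] tilt err deg [-7.5  0.5] rms 0.3 yellow [(array([199.4, 273.6]), 16), (array([204.8, 287.1]), 26)]
41 [196.9 271.1] 39 [197.5 272.6] 33 [199.3 277.1] 29 [200.4 280.1] 26 [201.3 282.3] 
t 21.57 tcp [ 0.5601 -0.221   0.2285] port-frame grasp [ 8.6  2.  44.3] yaw 2.926 F [-1.  -0.4 -2.4] T [ 0.08 -0.18 -0.02] op 0.0141
(8, 2, 44) [ 0.001 -0.     0.001] 0.003
(8, 2, 42) [-0.001 -0.     0.005] 0.003
(6, 2, 42) [0.002 0.    0.007] 0.003
(4, 2, 42) [0.006 0.    0.008] 0.003
```

Call:
drive_tool(series="0.001 0 0.006 0;0.002 0 0.008 0;0.002 0 0.008 0")

```text
t: 21.95
tcp_pos: [0.5594, -0.221, 0.2249]
eef_rot: [0.337, 3.116, -0.021]
wrist_force: [0.8, -0.6, 3.1]
opening: 0.0139
gripper_force: 19.1
```

```bash
python3 -c "
from h import *
capfit(.006,0,.041)
rows([(6.5,2,41.5),(6.5,2,40)])"
```

```text
cap fit x' h y' mm [ 6.5 40.4  0.5] tilt err deg [-7.3  0.8] rms 0.31 yellow [(array([199.5, 275.5]), 16), (array([205.1, 286.9]), 27)]
41 [196.9 271.1] 39 [197.5 272.6] 33 [199.3 277.1] 29 [200.4 280.1] 26 [201.3 282.3] 
t 22.0 tcp [ 0.5594 -0.2209  0.2249] port-frame grasp [ 6.2  1.9 41.4] yaw 2.926 F [ 1.5 -0.2  3.5] T [-0.06 -0.49 -0.02] op 0.0142
(6.5, 2, 41.5) [-0.001  0.    -0.   ] 0.003
(6.5, 2, 40) [-0.002  0.     0.002] 0.003
```

Call:
drive_tool(series="0 0 0 0;0 0 0 0;0 0 0 0", claw=0.7)

```text
t: 22.38
tcp_pos: [0.5589, -0.2208, 0.2244]
eef_rot: [0.337, 3.117, -0.02]
wrist_force: [-2.3, 0.7, 2.2]
opening: 0.0274
gripper_force: 1.3
```

```bash
python3 -c "
from h import *
capfit(.0,0,.039)
rows([(0,0,45)])"
```

```text
cap fit x' h y' mm [ 0.5 38.2  0.3] tilt err deg [-2.3  0.5] rms 0.32 yellow [(array([198.4, 274.4]), 11), (array([205., 287.]), 25)]
41 [196.9 271.1] 39 [197.5 272.6] 33 [199.3 277.1] 29 [200.4 280.1] 26 [201.3 282.3] 
t 22.43 tcp [ 0.559  -0.2208  0.2244] port-frame grasp [ 5.5  2.  41.3] yaw 2.926 F [-1.8  1.1  2.4] T [ 0.1   0.22 -0.04] op 0.0272
(0, 0, 45) [ 0.013 -0.004 -0.001] 0.003
```

Call:
drive_tool(series="0 -0.003 0 0;0 -0.003 0 0;0 -0.003 0 0", claw=1, grip_force=15)

```text
t: 22.8
tcp_pos: [0.5587, -0.2223, 0.2244]
eef_rot: [0.337, 3.117, -0.02]
wrist_force: [-1.1, 0.1, 1.6]
opening: 0.0139
gripper_force: 16.3
```

```bash
python3 -c "
from h import *
rows([(4.5,.5,40),(4.5,.5,36),(4.5,.5,33),(4.5,.5,30),(4.5,.5,28.5)])"
```

```text
t 22.8 tcp [ 0.5587 -0.2223  0.2244] port-frame grasp [ 5.6  0.5 41.3] yaw 2.926 F [-1.1  0.1  1.6] T [0.22 0.13 0.06] op 0.0139
(4.5, 0.5, 40) [0.001 0.    0.003] 0.003
(4.5, 0.5, 36) [-0.003  0.     0.01 ] 0.003
(4.5, 0.5, 33) [-0.006  0.     0.015] 0.003
(4.5, 0.5, 30) [-0.009  0.     0.021] 0.003
(4.5, 0.5, 28.5) [-0.011  0.     0.023] 0.003
```

Call:
drive_tool(series="0.001 0 0.003 0;-0.003 0 0.01 0;-0.006 0 0.015 0;-0.008 0 0.019 0;-0.008 0 0.019 0")

```text
t: 23.42
tcp_pos: [0.5631, -0.2234, 0.2152]
eef_rot: [0.337, 3.116, -0.021]
wrist_force: [-2.8, 1.9, 7.7]
opening: 0.0137
gripper_force: 16.3
```

```bash
python3 -c "
from h import *
capfit(.0,0,.028)
rows([(4.5,.5,31),(4.5,.5,29),(2,.5,29),(4.5,.5,28)])"
```

```text
cap fit x' h y' mm [-0.5 27.4 -0.3] tilt err deg [-0.1  0.4] rms 0.28 yellow [(array([200. , 282.5]), 12), (array([208.5, 286. ]), 6)]
41 [196.9 271.1] 39 [197.5 272.6] 33 [199.3 277.1] 29 [200.4 280.1] 26 [201.3 282.3] 
t 23.48 tcp [ 0.5631 -0.2234  0.2153] port-frame grasp [ 5.   0.4 31.1] yaw 2.926 F [-1.8  0.5  7.5] T [0.22 0.17 0.06] op 0.0139
(4.5, 0.5, 31) [0.001 0.    0.001] 0.003
(4.5, 0.5, 29) [-0.001  0.     0.004] 0.003
(2, 0.5, 29) [0.003 0.    0.007] 0.003
(4.5, 0.5, 28) [-0.002  0.     0.006] 0.003
```

Call:
drive_tool(series="-0.001 0 0.004 0;-0.001 0 0.004 0.06;0 0 0.003 0.12;0 0 0.002 0.18;0.001 0 0.001 0.24;0.001 0 0 0.3;0.001 0 -0.001 0.36;0.001 0 -0.001 0.36")

```text
t: 24.48
tcp_pos: [0.5605, -0.2225, 0.2161]
eef_rot: [1.193, 2.901, -0.017]
wrist_force: [-23.7, 7.5, 26.2]
opening: 0.0247
gripper_force: 38.5
```

```bash
cat >> h.py <<'E'
def marks():
    "bar turn: cap flange yellow marks in the scene view -> angle about port z at height h"
    pass
E
python3 -c "
from h import *
capfit(.0,0,.028)
print(readout.get_state()['gripper_force'])
rows([(4.5,.5,31)])"
```

```text
cap fit x' h y' mm [ 0.8 29.2  0.5] tilt err deg [-1.6 -0.7] rms 0.32 yellow [(array([192.2, 284.8]), 12), (array([205.3, 287.4]), 14)]
41 [196.9 271.1] 39 [197.5 272.6] 33 [199.3 277.1] 29 [200.4 280.1] 26 [201.3 282.3] 
38.38113004574552
t 24.52 tcp [ 0.5605 -0.2225  0.2161] port-frame grasp [ 3.   0.7 33.1] yaw 2.362 F [-23.7   7.2  26.2] T [1.94 3.41 1.35] op 0.0246
(4.5, 0.5, 31) [-0.004  0.002  0.002] -0.356
```

```bash
cat >> h.py <<'E'
def phi(uv,h):
    f=lambda a:proj("scene",P+.0376*(np.cos(a)*X+np.sin(a)*Y)+Z*(h-.020))
    A=np.radians(np.arange(-130,40,.5)); e=[np.linalg.norm(f(a)-uv) for a in A]; i=int(np.argmin(e)); return round(np.degrees(A[i]),1),round(e[i],2)
E
python3 -c "
from h import *
for h in(.026,.0275,.029,.030): print(h,phi([200,282.5],h),phi([192.2,284.8],h))"
```

```text
0.026 (np.float64(-2.5), np.float64(0.43)) (np.float64(-17.0), np.float64(1.41))
0.0275 (np.float64(-2.5), np.float64(0.78)) (np.float64(-17.0), np.float64(0.21))
0.029 (np.float64(-2.5), np.float64(1.99)) (np.float64(-17.0), np.float64(1.03))
0.03 (np.float64(-2.5), np.float64(2.8)) (np.float64(-17.0), np.float64(1.84))
```

Call:
drive_tool(series="0 0 -0.001 0;0 0 -0.001 0;0 0 -0.001 0", grip_force=45)

```text
t: 24.9
tcp_pos: [0.5606, -0.2224, 0.2165]
eef_rot: [1.191, 2.901, -0.017]
wrist_force: [-22.5, 8.0, 25.6]
opening: 0.0226
gripper_force: 63.3
```

```bash
python3 -c "
from h import *
capfit(.0,0,.028)
print(readout.get_state()['gripper_force'])
rows([(4.5,.5,31)])"
```

```text
cap fit x' h y' mm [ 0.9 29.3  0.5] tilt err deg [-1.6 -1.6] rms 0.3 yellow [(array([191.2, 284.8]), 12), (array([204.9, 287.5]), 15)]
41 [196.9 271.1] 39 [197.5 272.6] 33 [199.3 277.1] 29 [200.4 280.1] 26 [201.3 282.3] 
63.34350598510355
t 24.95 tcp [ 0.5606 -0.2223  0.2166] port-frame grasp [ 3.3  0.8 33.5] yaw 2.363 F [-20.9   8.   26.6] T [2.24 3.09 1.57] op 0.0224
(4.5, 0.5, 31) [-0.004  0.002  0.003] -0.356
```

Call:
drive_tool(series="0 0 0 -0.08;0 0 0 -0.16;0 0 0 -0.24;0 0 0 -0.28;0 0 0 -0.28", claw=0.74, grip_force=40)

```text
t: 25.58
tcp_pos: [0.5629, -0.2237, 0.2165]
eef_rot: [0.531, 3.087, -0.021]
wrist_force: [-0.5, -2.4, 7.1]
opening: 0.0239
gripper_force: 3.4
```

```bash
python3 -c "
from h import *
capfit(.0,0,.028)
y=np.pi-.22-np.radians(8)
rows([(2,.5,33,y),(2,.5,31,y),(2,.5,29,y),(2,.5,28,y)])"
```

```text
cap fit x' h y' mm [ 2.1 29.5  1.2] tilt err deg [-2.  -0.3] rms 0.33 yellow [(array([197.7, 282.7]), 11), (array([205.3, 287.4]), 14)]
41 [196.9 271.1] 39 [197.5 272.6] 33 [199.3 277.1] 29 [200.4 280.1] 26 [201.3 282.3] 
t 25.62 tcp [ 0.5629 -0.2237  0.2166] port-frame grasp [ 5.5  0.  32.2] yaw 2.801 F [-0.2 -2.5  6.9] T [-0.34 -0.12 -0.11] op 0.0239
(2, 0.5, 33, np.float64(2.7819663134302464)) [0.007 0.    0.002] 0.012
(2, 0.5, 31, np.float64(2.7819663134302464)) [0.005 0.    0.006] 0.012
(2, 0.5, 29, np.float64(2.7819663134302464)) [0.003 0.001 0.009] 0.012
(2, 0.5, 28, np.float64(2.7819663134302464)) [0.002 0.001 0.011] 0.012
```

Call:
drive_tool(series="0.007 0 0.002 0;0.005 0 0.006 0;0.003 0.001 0.009 0;0.002 0.001 0.011 0;0.002 0.001 0.011 0")

```text
t: 26.25
tcp_pos: [0.5615, -0.2228, 0.2127]
eef_rot: [0.532, 3.089, -0.021]
wrist_force: [-19.8, 3.5, 35.7]
opening: 0.0239
gripper_force: 20.2
```

```bash
python3 -c "
from h import *
capfit(.0,0,.028)
y=np.pi-.22-np.radians(8)
rows([(2,.5,28,y),(2,.5,27,y)])"
```

```text
cap fit x' h y' mm [ 2.1 27.6  1.3] tilt err deg [ 0.  -0.5] rms 0.32 yellow [(array([198.1, 283.6]), 12)]
41 [196.9 271.1] 39 [197.5 272.6] 33 [199.3 277.1] 29 [200.4 280.1] 26 [201.3 282.3] 
t 26.3 tcp [ 0.5615 -0.2228  0.2128] port-frame grasp [ 2.2  0.6 29.7] yaw 2.801 F [-18.5   3.9  34.3] T [0.96 2.82 0.19] op 0.0238
(2, 0.5, 28, np.float64(2.7819663134302464)) [-0.001  0.     0.003] 0.012
(2, 0.5, 27, np.float64(2.7819663134302464)) [-0.002  0.     0.005] 0.012
```

Call:
drive_tool(series="0.001 0 -0.001 0;0.001 0 -0.003 0.06;0.003 0 -0.005 0.12;0.003 0 -0.006 0.18;0.004 0 -0.007 0.24;0.005 0 -0.008 0.3;0.005 0 -0.009 0.36;0.005 0 -0.009 0.36")

```text
t: 27.3
tcp_pos: [0.5579, -0.2203, 0.2152]
eef_rot: [1.374, 2.818, -0.015]
wrist_force: [-16.3, 10.9, 20.1]
opening: 0.0239
gripper_force: 29.5
```

```bash
python3 -c "
from h import *
capfit(.0,0,.028)
print(readout.get_state()['gripper_force'])
y=np.pi-.22-np.radians(40)
rows([(2,.5,33,y)])"
```

```text
cap fit x' h y' mm [ 0.8 29.3  0.5] tilt err deg [-2.  -1.1] rms 0.28 yellow [(array([208.5, 286. ]), 6), (array([185. , 287.2]), 13)]
41 [196.9 271.1] 39 [197.5 272.6] 33 [199.3 277.1] 29 [200.4 280.1] 26 [201.3 282.3] 
29.472718632314354
t 27.35 tcp [ 0.5579 -0.2203  0.2152] port-frame grasp [-0.1  2.2 33.9] yaw 2.236 F [-15.4  11.9  18.7] T [2.53 2.09 0.85] op 0.0238
(2, 0.5, 33, np.float64(2.223460952792061)) [-0.006  0.    -0.001] 0.008
```

```bash
python3 -c "
from h import *
for h in(.026,.0275,.029): print(h,phi([185.,287.2],h),phi([198.1,283.6],h))"
```

```text
0.026 (np.float64(-31.0), np.float64(1.64)) (np.float64(-6.5), np.float64(0.22))
0.0275 (np.float64(-31.0), np.float64(0.44)) (np.float64(-6.5), np.float64(0.99))
0.029 (np.float64(-30.5), np.float64(0.8)) (np.float64(-6.5), np.float64(2.21))
```

Call:
drive_tool(series="0 0 -0.006 0.05;0 0 -0.012 0.1;0 0 -0.014 0.16;0 0 -0.014 0.22;0 0 -0.014 0.28;0 0 -0.014 0.34;0 0 -0.014 0.34", claw=0.69)

```text
t: 28.22
tcp_pos: [0.5584, -0.2205, 0.2202]
eef_rot: [2.064, 2.355, -0.011]
wrist_force: [3.4, 5.2, -15.3]
opening: 0.0287
gripper_force: 32.4
```

```bash
python3 -c "
from h import *
capfit(.0,0,.029)
print(readout.get_state()['gripper_force'])
rows([(0,.5,40)])"
```

```text
cap fit x' h y' mm [ 2.5 30.1  1.8] tilt err deg [-2.8 -1.6] rms 0.29 yellow [(array([208.5, 286. ]), 6), (array([173.2, 289.2]), 15), (array([201.6, 289. ]), 7)]
41 [196.9 271.1] 39 [197.5 272.6] 33 [199.3 277.1] 29 [200.4 280.1] 26 [201.3 282.3] 
32.17030458914536
t 28.27 tcp [ 0.5584 -0.2205  0.2202] port-frame grasp [ 2.8  2.2 38. ] yaw 1.704 F [  2.5   5.3 -15.5] T [ 1.29 -1.18  1.33] op 0.0286
(0, 0.5, 40) [-0.001 -0.008 -0.001] -0.775
```

Call:
drive_tool(series="0 0 0.003 0.04;0 0 0 0.1;0 0 -0.004 0.16;0 0 -0.008 0.22;0 0 -0.008 0.28;0 0 -0.008 0.34;0 0 -0.008 0.4;0 0 -0.008 0.4", claw=0.68)

```text
t: 29.28
tcp_pos: [0.5591, -0.2215, 0.2262]
eef_rot: [2.687, 1.6, -0.004]
wrist_force: [-4.0, 1.4, 4.5]
opening: 0.0294
gripper_force: 7.1
```

```bash
python3 -c "
from h import *
capfit(.0,0,.029)
print(readout.get_state()['gripper_force'],phi([173.2,289.2],.029),readout.get_state()['joint_pos'][5])
rows([(0,.5,40)])"
```

```text
cap fit x' h y' mm [ 3.1 31.1  2.2] tilt err deg [-4.8 -2.3] rms 0.32 yellow [(array([217.6, 266.7]), 10), (array([162.3, 287.7]), 9)]
41 [196.9 271.1] 39 [197.5 272.6] 33 [199.3 277.1] 29 [200.4 280.1] 26 [201.3 282.3] 
7.082455926574767 (np.float64(-54.5), np.float64(0.52)) 0.09096812118007004
t 29.32 tcp [ 0.5591 -0.2215  0.2262] port-frame grasp [ 6.7  1.3 42.7] yaw 1.075 F [-4.1  1.6  3.4] T [0.25 0.55 0.25] op 0.029
(0, 0.5, 40) [-0.004 -0.008  0.011] -1.175
```

```bash
python3 -c "
from h import *
for h in(.028,.029,.030,.032,.034): print(h,phi([162.3,287.7],h), phi([217.6,266.7],h))
a=tri
f=lambda a,h:proj('scene',P+.0376*(np.cos(a)*X+np.sin(a)*Y)+Z*(h-.020))
for h in(.029,.032):
  for d in(-75,-80,-85,-90,-95): print(h,d,f(np.radians(d),h).round(1),f(np.radians(d+180),h).round(1))
"
```

```text
0.028 (np.float64(-123.5), np.float64(0.23)) (np.float64(39.5), np.float64(6.01))
0.029 (np.float64(-121.5), np.float64(0.9)) (np.float64(39.5), np.float64(5.48))
0.03 (np.float64(-118.0), np.float64(1.54)) (np.float64(39.5), np.float64(5.02))Traceback (most recent call last):
  File "<string>", line 3, in <module>
    for h in(.028,.029,.030,.032,.034): print(h,phi([162.3,287.7],h), phi([217.6,266.7],h))
                                                                      ~~~^^^^^^^^^^^^^^^^^
  File "h.py", line 77, in phi
    A=np.radians(np.arange(-130,40,.5)); e=[np.linalg.norm(f(a)-uv) for a in A]; i=int(np.argmin(e)); return round(np.degrees(A[i]),1),round(e[i],2)
                                                           ~^^^
  File "h.py", line 76, in <lambda>
    f=lambda a:proj("scene",P+.0376*(np.cos(a)*X+np.sin(a)*Y)+Z*(h-.020))
               ~~~~^^^^^^^^^^^^^^^^^^^^^^^^^^^^^^^^^^^^^^^^^^^^^^^^^^^^^^
  File "h.py", line 17, in proj
    c=cams.calibration(cam); K=np.array(c["camera_matrix"])
ValueError: time passes only in moves, steps and waits
```

```bash
python3 -c "
from h import *
f=lambda a,h:proj('scene',P+.0376*(np.cos(a)*X+np.sin(a)*Y)+Z*(h-.020))
for h in(.0295,.032):
  for d in(-75,-85,-90,-95): print(h,d,f(np.radians(d),h).round(1),f(np.radians(d+180),h).round(1))
"
```

```text
0.0295 -75 [165.7 290.4] [211.6 265.2]
0.0295 -85 [163.2 290.3] [214.2 265.2]
0.0295 -90 [162.3 290.1] [215.3 265.3]
0.0295 -95 [161.5 289.8] [216.2 265.5]
0.032 -75 [164.9 288.6] [210.9 263.5]
0.032 -85 [162.4 288.5] [213.6 263.4]
0.032 -90 [161.5 288.3] [214.6 263.5]
0.032 -95 [160.8 288. ] [215.5 263.7]
```

Call:
drive_tool(series="0 0 0 -0.03;0 0 -0.01 -0.03;0 0 -0.06 -0.03;0 0 -0.14 -0.03;0 0 -0.2 -0.03;0 0 -0.2 -0.03", claw=0.6)

```text
t: 30.08
tcp_pos: [0.5599, -0.2206, 0.329]
eef_rot: [2.646, 1.659, 0.0]
wrist_force: [-0.7, 0.3, -0.7]
opening: 0.0365
gripper_force: 0.0
```

```bash
python3 -c "
from h import *
S=capfit(.0,0,.032)
rows([(0,.5,40)])
save('lock1.png',cv2.resize(S[200:350,110:270],(640,600)))"
```

```text
cap fit x' h y' mm [-0.4 32.9 -0.2] tilt err deg [-1.8 -0.2] rms 0.29 yellow [(array([215.8, 263.9]), 9), (array([205.1, 286.9]), 27)]
41 [196.9 271.1] 39 [197.5 272.6] 33 [199.3 277.1] 29 [200.4 280.1] 26 [201.3 282.3] 
t 30.12 tcp [ 0.5592 -0.2202  0.3271] port-frame grasp [ 56.9   2.6 130.2] yaw 1.12 F [-0.3 -0.6 -0.6] T [ 0.01 -0.09 -0.01] op 0.0365
(0, 0.5, 40) [-0.004 -0.01   0.213] -1.147
```

View pics/lock1.png

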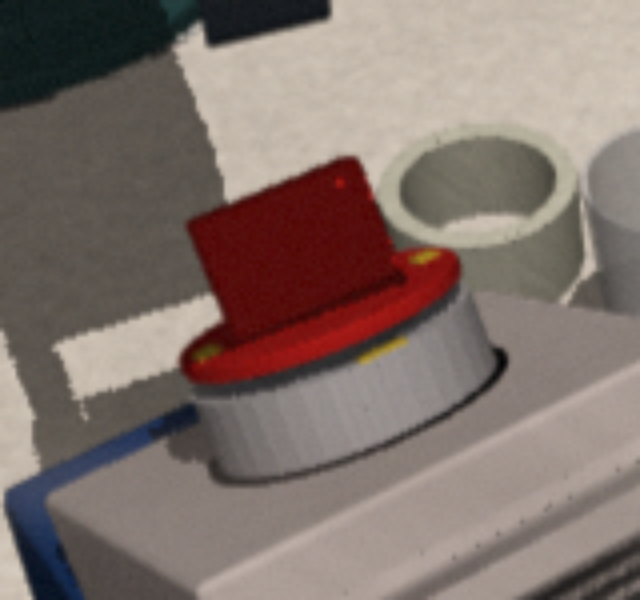

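The picture shows the cap seated level on the collar with an even narrow gap. Its marks are at scene (161.5,288.5) and (216.3,264.3), which matches a turn of about 90 degrees at 32 mm, so it is locked. The bystanders stand where they were.

```bash
python3 -c "
from h import *
print(r.close_job())"
```

```text
the job is handed in; nothing more can be done
None
```

The red cap is in the port, turned about 90° clockwise, and sits at about 32 mm, its locked height. It stayed there when let go, and the job is handed in at about 30 s. I judged the lock from the camera alone, with no tug test. In the views I took, the cups, bottle and tape were never near the arm, and the last picture shows the tape and nearest cup in place.

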